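Open a safety-capped reagent bottle

TASK

Open the reagent bottle that has the blue safety cap: squeeze the cap's two yellow side tabs in and, keeping them squeezed, turn the cap anticlockwise (seen from above) until you feel it come to its stop, without crushing the cap, forcing it against its lock or wrenching the bottle. Then lift the cap straight off, leaving the bottle seated in its rack, and set the cap down gently, open side down, flat in the steel dish. Leave everything else on the bench where it is.

Things in the scene. Friction and masses are not known exactly. Their poses are not given: they have to be found in the camera images.
- cap: Blue quarter-turn (bayonet) safety cap, 48 mm across, 48 mm high, 85 g, a yellow tab on each side and two small stop lugs at its foot (59 mm across them). Origin: centre of its underside; z up its axis; the tabs are on its +y and -y sides. Found locked. With the tabs in it turns anticlockwise from above, by about a sixth of a turn, to a hard stop, where it lifts straight off. It stays on the neck if let go there.
- cap_grip (a point): Point on the cap's axis, 31 mm above its underside (17 mm below its flat top), level with the middle of the tabs' faces: the height to squeeze at. A sprung seal inside the cap pushes it up with 9 N, so turning takes up to about 0.3 N m; it rises up to 2.5 mm when it comes free.
- tab_left_pad (a point): Middle of the outer face of the yellow tab on the cap's +y side; face 20 mm wide, 23 mm high, 18 to 41 mm above the cap's underside. The cap measures 60 mm across both tabs at rest, 51 mm with both squeezed home.
- tab_right_pad (a point): The same on the cap's -y side. Each tab slides straight in by 4.5 mm against a spring (5 N at first, 14 N at the end), springs back when let go, and unlocks after 3 to 4 mm.
- tab_left: The yellow tab on the cap's +y side with its tongue, 8 mm wide, which reaches down from the face to the cap's underside and is held between two blocks on the bottle's collar until the tab is squeezed. Origin: at the cap's origin while the tab is out; it moves in with the tab.
- tab_right: The same on the cap's -y side.
- bottle: Square white plastic bottle, 84 x 84 mm, about 600 g, loose in a well of the rack with 2.5 mm to spare on each side: it shifts, and turns by up to about 3.5 degrees either way, before the well holds it. Origin: centre of its underside; z up. With the cap on, the cap's underside is 124 mm and its top 172 mm above this origin. Round collar 64 mm across, its blocks reach 132 mm up.
- neck (a point): Centre of the bottle's mouth, 162 mm above its underside; the neck is 42 mm across its two lugs. The cap's lugs come free of these only in the last 3 degrees before the hard stop. From where the cap is found the stop is 46 to 68 degrees away, plus the bottle's own slack in the well: the neck sits at a slightly different angle on each bottle and the locked cap has play.
- rack: Grey block with two square wells side by side along its y axis, 108 x 230 x 50 mm, fixed to the bench. Origin: centre of its underside. Wells 89 mm square, centres 60 mm to +y and -y of the origin, floor 6 mm above the bench. The bottle with the blue safety cap may be in either.
- dish: Round steel dish, 122 mm across the rim, 12 mm high, fixed. Origin: centre of its underside; its flat floor is 3 mm higher and 104 mm across.
- bottle_plain: Bystander: square white bottle of the same size with a plain white screw cap (top 146 mm up), in the rack's other well. Origin: centre of its underside.
- tip_box: Bystander: pink pipette tip box, 122 x 84 x 60 mm.
- well_plate: Bystander: white well plate, 128 x 86 x 14 mm.
- flask: Bystander: conical glass flask with a blue stopper, 84 mm across, 128 mm high.
- beaker: Bystander: glass beaker, 68 mm across, 90 mm high.
- tube_rack: Bystander: blue tube rack, 75 x 200 mm, tubes to 69 mm high.
- pipette_stand: Bystander: black charging stand with three pipettes, 75 x 240 mm, 233 mm high.

How it is judged (in metres and radians):
On the way, in this order (a step that is already met when the one before it is completed fails the run):
1. both tabs are squeezed in (under 54 mm across them) while the cap is down on the neck (distance between tab_left_pad and tab_right_pad below 0.054 m and z of cap in the frame of bottle below 0.13 m and horizontal distance between cap and bottle below 0.01 m), for 0.2 s.
2. the cap is lifted clear of the neck, still upright over the bottle (z of cap in the frame of bottle above 0.163 m and horizontal distance between cap and bottle below 0.03 m and angle between cap's own z axis and vertical below 0.3 rad).
At the end, for the whole second after the job is handed in: The cap lies at rest in the steel dish, open side down and flat on the dish's floor (within 3 mm and 0.06 rad), its centre within 28 mm of the dish's centre; the bottle stands at rest in its well, within 3 mm of its floor and upright within 0.06 rad (horizontal distance between cap and dish below 0.028 m and z of cap in the frame of dish below 0.006 m and angle between each of cap, bottle's own z axis and vertical below 0.06 rad and linear speed of each of cap, bottle below 0.01 m/s and z of bottle in the frame of rack below 0.009 m); the robot touches nothing.
It fails at once if the cap is forced against its lock: a tab presses on the bottle with more than 20 N (contact force between any of tab_left, tab_right and bottle above 20 N).
It fails at once if the bottle is wrenched, leaned on or shoved (it presses on its rack with more than 36 N) or pulled up more than 6 mm out of its seat (contact force between bottle and rack above 36 N or z of bottle in the frame of rack above 0.012 m).
It fails at once if the cap is crushed: the fingers press on it with more than 120 N in all (contact force between the fingers and cap above 120 N).
It fails at once if the cap is dropped: it falls faster than 0.4 m/s (about 8 mm) out of the fingers (contact force between the fingers and cap below 0.05 N and linear speed of cap above 0.4 m/s).
It fails at once if a bystander is disturbed: the neighbour bottle, the pink tip box, the well plate, the flask, the beaker, the tube rack, the pipette stand is moved more than 20 mm (distance of any of bottle_plain, tip_box, well_plate, flask, beaker, tube_rack, pipette_stand from where it was at the start of the episode above 0.02 m).
It also fails if it takes over 70 s, if anything falls off the work surface, if the arm or the gripper's body presses on something with over 40 N, if the wrist force passes 120 N, or if a joint passes its speed limit or range.

ROBOT

A 6-joint arm with a two-finger parallel gripper is mounted at the origin on the work surface. World frame = base frame: x ahead of the robot, y to its left, z up, the work surface at z = 0. Lengths are in m, angles in degrees, forces in N, time in s.
With the tool pointing down it reaches from about 0.25 to 0.8 m from the base axis. Payload 3.9 kg.
Tool frame: the origin (TCP) lies between the finger pads; the fingertips stand 8 mm ahead of it and the grasp point (between the pads) lies 11 mm behind it (robot.tips_ahead is the distance from the TCP to the fingertips, in m); z points along the fingers, y is the line along which they close (so a half turn about z gives the same grasp; the last joint's range is limited). The gripper opens to 85 mm and grips with 20 to 120 N. Pads are 22 mm wide; open, the fingers measure 114 mm over their backs; the gripper's body (76 mm by 85 mm) begins 54 mm behind the grasp point. The pads swing forward as they close: fully open they stand 13 mm farther back than shut.
Start: joints at [68.526, 14.897, -7.913, 67.191, 0, 90], TCP at [0.192, 0.489, 0.239] pointing down, gripper open.
Joint ranges: [-159.42, 159.42], [-47.68, 98.78], [-73.54, 78.23], [-108.79, 121.32], [-90, 84.71], [-180, 180]. Speed limits (degrees/s): [147.25, 147.25, 180, 180, 180, 180].

INTERFACE

Orientations are given as a 3x3 rotation matrix whose columns are the frame's x, y, z axes.
In Python, from station import robot, cams, finish_job gives the robot as it stands. The module is installed in compiled form; this text tells all that it offers.
- The arm moves only by the tool jog_arm, never from a script. Its argument "deltas" is a list of rows, each an object of numbers: "x", "y", "z": the shift along the tool's x, y, z in m; "roll": the turn about the tool's z in degrees. A call has 1 to 5 rows; each row is the pose to reach, as a shift and turn from the pose commanded when the call began, along the tool's axes at that moment; what a row does not reach only later rows make up. A row lasts 1/12 s, in which the tool goes at most 41.7 mm and 7.16 degrees, less where a joint would pass 70% of its speed; a pose out of reach is approached as far as the arm can. A call with a gripper value outside its range is refused whole. "hand" is the gripper command: -1 is fully open, 1 is shut, values between are in proportion, set as the call begins (left out, the last holds). The fingers move at their own pace and stop on an object; "force" is the grip in N (left out, the last holds). Time passes only in rows, so rows that repeat a pose let the fingers close. It gives the time, the measured TCP pose, the force, the opening and the grip force at its end, in the units of the state.
- robot.read_state(): the state, without advancing time (a new reading comes with each control period).
- cams.camera(name): name is "scene" or "top" or "wrist"; returns a dict with "pixels" (420x560x3 uint8, red, green, blue), "fx", "fy", "cx", "cy" (pixels), "camera_from_world" (4x4, takes a point from world to camera coordinates). Camera axes: x right, y down, z forward; pixel columns grow to the right and rows downward; lengths in m; the calibration is good to about 2 mm. A picture is of the moment at which its call begins. There is no depth.
- finish_job(): hands the job in; it is judged then, once.
The state is a dict: "time": time; "q": joint angles; "dq": joint speeds; "effort": joint torques, N m; "tool_pos": TCP position; "tool_rot": TCP orientation; "wrist_force": force on the tool from outside, world axes, zero at the start; "torque": the same for the moment, N m; "width": finger opening in m; "grasp_force": force on a finger pad.
Only numpy, scipy, OpenCV 4.12 (cv2) and the standard library are available. Lean on these libraries where they do the work, as an engineer would, in place of code of your own. Each camera call takes 0.05 s, during which the arm holds its last target. There are 200 camera calls.

## Working session

There is one attempt and no reset: what is moved stays moved. The work goes in short steps, Python scripts to look and compute and a tool call to move; the robot and the scene stay as the last step left them, time stands still between calls to the robot, and variables do not carry over. Pictures are saved under pics/ and viewed, at most 10 in all, crops included, and the job is handed in when it is done.

Besides the shell and the picture viewer there is one more tool, called after "Emit:" as name([rows], argument=value, ...), one row to a line, values as JSON. jog_arm: Moves the arm, as the interface text tells. Its arguments: {"type":"object","properties":{"deltas":{"type":"array","items":{"type":"object","properties":{"x":{"type":"number"},"y":{"type":"number"},"z":{"type":"number"},"roll":{"type":"number"}}}},"hand":{"type":"number"},"force":{"type":"number"}},"required":["deltas"]}

```bash
mkdir -p pics
cat > h.py <<'E'
import numpy as np, cv2
from station import robot, cams, finish_job
def snap(n,f,crop=None,s=1):
    c=cams.camera(n); im=c["pixels"][:,:,::-1]
    if crop: im=im[crop[1]:crop[3],crop[0]:crop[2]]
    cv2.imwrite("pics/"+f,cv2.resize(im,None,fx=s,fy=s,interpolation=cv2.INTER_CUBIC)); return c
def atz(c,u,v,z):
    T=np.array(c["camera_from_world"]);R=T[:3,:3];o=-R.T@T[:3,3]
    d=R.T@np.array([(u-c["cx"])/c["fx"],(v-c["cy"])/c["fy"],1]); return o+d*(z-o[2])/d[2]
def proj(c,p):
    T=np.array(c["camera_from_world"]);q=T[:3,:3]@p+T[:3,3]
    return c["fx"]*q[0]/q[2]+c["cx"],c["fy"]*q[1]/q[2]+c["cy"]
E
python3 - <<'E'
from h import *
np.set_printoptions(precision=3,suppress=True)
for n in("top","scene"):
    c=snap(n,n+"1.png",None,1.4); T=np.array(c["camera_from_world"]);print(n,-T[:3,:3].T@T[:3,3],T[:3,:3],c["fx"])
s=robot.read_state();print(s)
E
```

```text
top [ 0.491 -0.044  1.912] [[ 0.029 -1.    -0.011]
 [-0.997 -0.028 -0.068]
 [ 0.067  0.013 -0.998]] 532.006112330769
scene [1.321 0.304 1.427] [[-0.434  0.901 -0.005]
 [ 0.768  0.367 -0.525]
 [-0.471 -0.232 -0.851]] 488.24622229849507
{'time': 0.1, 'q': array([68.525, 14.932, -7.978, 67.19 , -0.001, 90.   ]), 'dq': array([ 0.007, -0.034,  0.178,  0.059,  0.026,  0.023]), 'effort': array([ -0.   , -40.651,  25.453,   0.01 ,  -0.   ,   0.   ]), 'tool_pos': array([0.192, 0.488, 0.239]), 'tool_rot': array([[-0.931,  0.366, -0.001],
       [ 0.366,  0.931, -0.002],
       [-0.   , -0.002, -1.   ]]), 'wrist_force': array([ 0.231,  0.425, -0.258]), 'torque': array([-0.018, -0.007,  0.033]), 'grasp_force': 0.0, 'width': 0.08500299204823035}
```

View pics/top1.png

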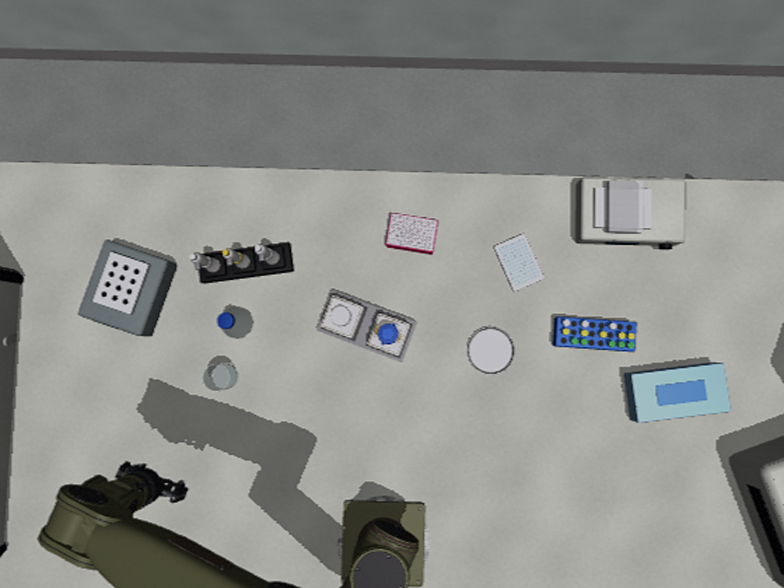

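View pics/scene1.png

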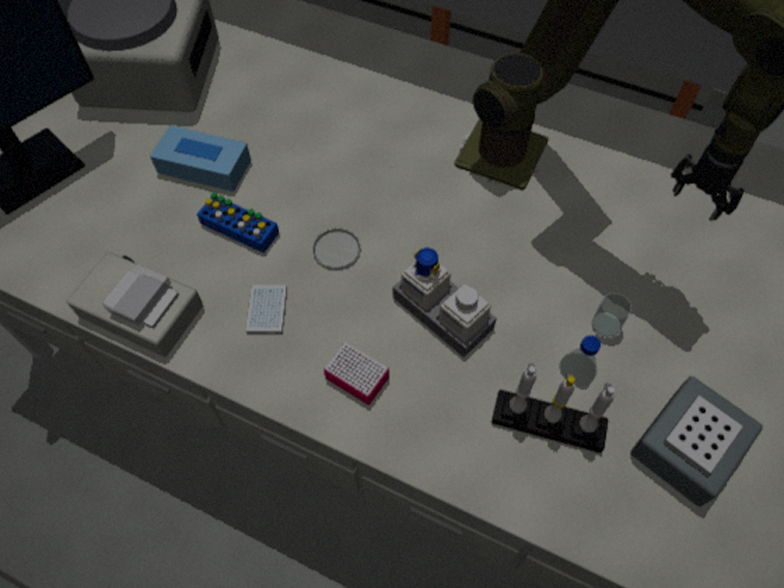

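Top view: blue cap at about (388,334) and dish at about (491,350) in the enlarged picture. The scene view shows the cap at (427,262), with the yellow tabs visible. Next I'll zoom in on both.

Run:
```python
from h import *
np.set_printoptions(precision=4,suppress=True)
c=cams.camera("top");d=cams.camera("scene")
a=c["pixels"][205:260,245:305,::-1];b=d["pixels"][168:223,275:335,::-1]
f=lambda i:cv2.resize(i,(390,358),interpolation=cv2.INTER_CUBIC)
cv2.imwrite("pics/z.png",np.hstack([f(a),f(b)]))
# blue blob in top
hsv=cv2.cvtColor(a.copy(),cv2.COLOR_BGR2HSV)
m=cv2.inRange(hsv,(105,130,60),(130,255,255));M=cv2.moments(m,True);u,v=M["m10"]/M["m00"]+245,M["m01"]/M["m00"]+205
print(u,v,M["m00"],atz(c,u,v,.170))
print("dish",atz(c,490.5/1.4,350/1.4,.012))
for p in[(333,289),(416,318),(404,361),(317,329)]:print(atz(c,p[0]/1.4,p[1]/1.4,.05))
```

```text
276.6666666666667 238.07878787878786 165.0 [ 0.5217 -0.0001  0.17  ]
dish [ 0.4896 -0.2595  0.012 ]
[0.631  0.1426 0.05  ]
[ 0.5641 -0.0676  0.05  ]
[ 0.4561 -0.0406  0.05  ]
[0.5295 0.1792 0.05  ]
```

View pics/z.png

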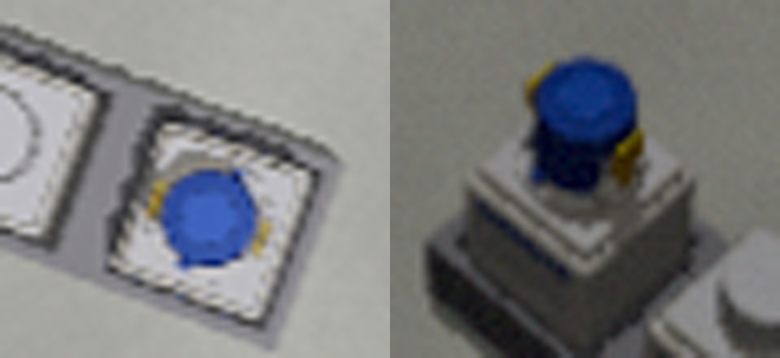

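The cap is at about (0.522, -0.000), its tabs nearly along the rack's y axis (yaw about 72°), which is close to the tool's current closing line. The dish is at (0.490, -0.260). I'll move over the cap.

Emit:
jog_arm([
  {"x":-0.0324,"y":-0.0222,"z":-0.004},
  {"x":-0.0648,"y":-0.0444,"z":-0.008},
  {"x":-0.0972,"y":-0.0666,"z":-0.012},
  {"x":-0.1296,"y":-0.0888,"z":-0.016},
  {"x":-0.162,"y":-0.111,"z":-0.02},
], hand=-1, force=35)

```text
$.deltas[0]: bad value
```

Emit:
jog_arm([
  {"x":-0.0324,"y":-0.0222,"z":-0.004},
  {"x":-0.0648,"y":-0.0444,"z":-0.008},
  {"x":-0.0972,"y":-0.0666,"z":-0.012},
  {"x":-0.1296,"y":-0.0888,"z":-0.016},
  {"x":-0.162,"y":-0.111,"z":-0.02},
])

```text
$.deltas[0]: bad value
```

Emit:
jog_arm([
  {"x":-0.0324,"y":-0.0222,"z":-0.004},
  {"x":-0.0648,"y":-0.0444,"z":-0.008},
  {"x":-0.0972,"y":-0.0666,"z":-0.012},
  {"x":-0.1296,"y":-0.0888,"z":-0.016},
  {"x":-0.162,"y":-0.111,"z":-0.02},
])

```text
$.deltas[0]: bad value
```

Run:
```python
from h import *
np.set_printoptions(precision=4,suppress=True)
c=snap("wrist","w1.png",None,1.4);s=robot.read_state();print(s["time"],s["q"],s["tool_pos"],s["tool_rot"],s["wrist_force"])
```

```text
0.25 [68.5253 14.9176 -7.9459 67.1914 -0.0013 90.0012] [0.1921 0.4883 0.2389] [[-0.9306  0.3661 -0.0003]
 [ 0.3661  0.9306 -0.0009]
 [-0.     -0.001  -1.    ]] [ 0.7069 -0.3253 -0.5786]
```

View pics/w1.png

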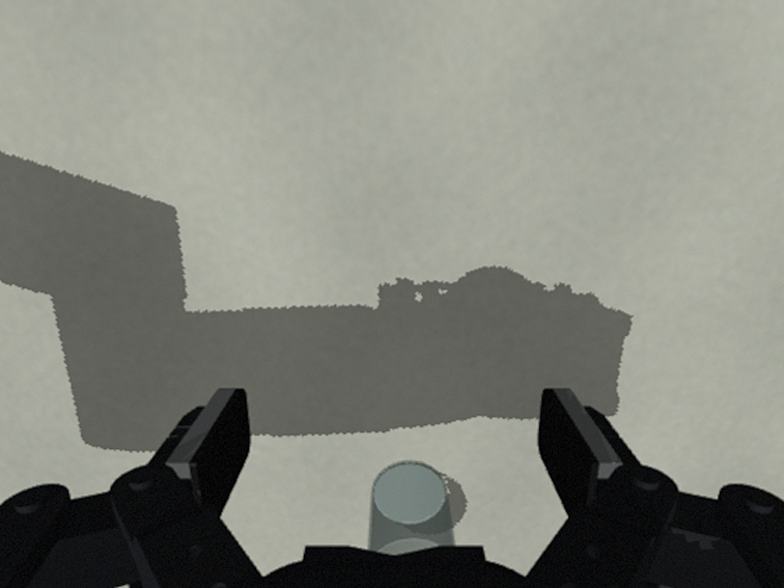

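The move was refused (the rows need every field), so the wrist picture only shows the fingers at the start pose and the beaker at (410,500). I'll retry with `roll` included.

Emit:
jog_arm([
  {"x":-0.0324,"y":-0.0222,"z":-0.004,"roll":0},
  {"x":-0.0648,"y":-0.0444,"z":-0.008,"roll":0},
  {"x":-0.0972,"y":-0.0666,"z":-0.012,"roll":0},
  {"x":-0.1296,"y":-0.0888,"z":-0.016,"roll":0},
  {"x":-0.162,"y":-0.111,"z":-0.02,"roll":0},
], hand=-1, force=35)

```text
time: 0.67
tool_pos: [0.3028, 0.3244, 0.2594]
tool_rot: [[-0.931, 0.365, 0.0], [0.365, 0.931, -0.0], [-0.0, -0.0, -1.0]]
wrist_force: [0.3, -0.6, -0.4]
width: 0.0853
grasp_force: 0.0
```

Emit:
jog_arm([
  {"x":-0.0324,"y":-0.0222,"z":-0.004,"roll":0},
  {"x":-0.0648,"y":-0.0444,"z":-0.008,"roll":0},
  {"x":-0.0972,"y":-0.0666,"z":-0.012,"roll":0},
  {"x":-0.1296,"y":-0.0888,"z":-0.016,"roll":0},
  {"x":-0.162,"y":-0.111,"z":-0.02,"roll":0},
])

```text
time: 1.08
tool_pos: [0.413, 0.1615, 0.2796]
tool_rot: [[-0.931, 0.366, 0.0], [0.366, 0.931, 0.0], [-0.0, 0.0, -1.0]]
wrist_force: [0.1, 0.4, 0.2]
width: 0.0856
grasp_force: 0.0
```

Emit:
jog_arm([
  {"x":-0.0324,"y":-0.0222,"z":-0.004,"roll":-1},
  {"x":-0.0648,"y":-0.0444,"z":-0.008,"roll":-2},
  {"x":-0.0972,"y":-0.0666,"z":-0.012,"roll":-3},
  {"x":-0.1296,"y":-0.0888,"z":-0.016,"roll":-3.5},
  {"x":-0.162,"y":-0.111,"z":-0.02,"roll":-3.5},
])

```text
time: 1.5
tool_pos: [0.5232, -0.0012, 0.2995]
tool_rot: [[-0.951, 0.309, 0.0], [0.309, 0.951, 0.0], [-0.0, 0.0, -1.0]]
wrist_force: [-0.3, 0.8, 0.1]
width: 0.0856
grasp_force: 0.0
```

Run:
```python
from h import *
np.set_printoptions(precision=4,suppress=True)
c=snap("wrist","w2.png",None,1.4);s=robot.read_state();print(s["time"],s["q"],s["tool_pos"],s["tool_rot"],s["wrist_force"])
```

```text
1.55 [-0.5476 13.9565 -0.2171 75.5275 -0.3096 17.7463] [ 0.528  -0.0067  0.2996] [[-0.9494  0.3139  0.0052]
 [ 0.3139  0.9494 -0.0055]
 [-0.0066 -0.0036 -1.    ]] [ 6.9832 -4.4845  1.1226]
```

View pics/w2.png

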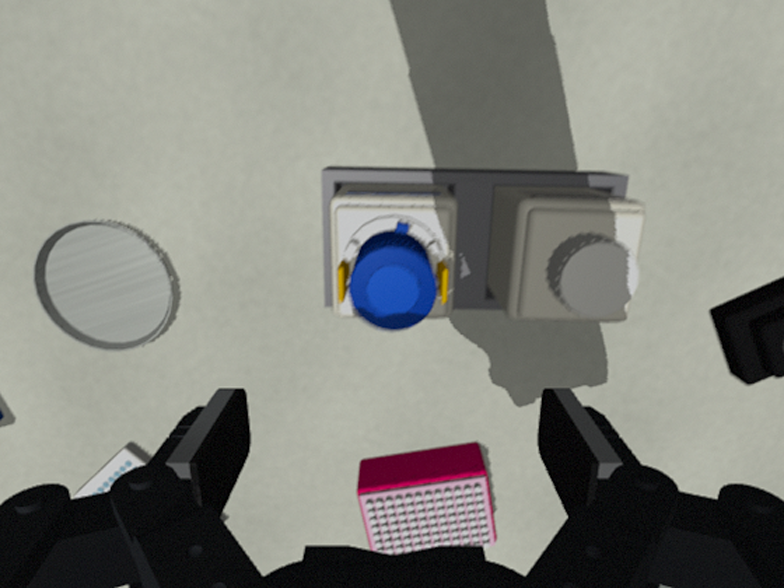

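The tool is over the cap. The tabs at (342,281) and (445,282) are already nearly level with the finger line; the cap top is at (393,287). The dish is at (107,285). Next I'll compute the exact offset with the arm settled.

Emit:
jog_arm([
  {"x":0,"y":0,"z":0,"roll":0},
  {"x":0,"y":0,"z":0,"roll":0},
  {"x":0,"y":0,"z":0,"roll":0},
])

```text
time: 1.8
tool_pos: [0.5217, 0.0014, 0.299]
tool_rot: [[-0.951, 0.308, -0.001], [0.308, 0.951, 0.0], [0.001, 0.0, -1.0]]
wrist_force: [-0.2, 0.7, -0.4]
width: 0.0856
grasp_force: 0.0
```

```bash
cat > m.py <<'E'
from h import *
np.set_printoptions(precision=4,suppress=True)
s=robot.read_state();R=s["tool_rot"];c=cams.camera("wrist");im=c["pixels"][:,:,::-1].copy()
h=cv2.cvtColor(im,cv2.COLOR_BGR2HSV)
y=cv2.inRange(h,(18,120,80),(35,255,255));n,l,st,ce=cv2.connectedComponentsWithStats(y)
P=[]
for i in range(1,n):
    if st[i,4]>15:
        p=atz(c,*ce[i],.1595);P.append(p);print(st[i],ce[i],p)
if len(P)==2:
    d=P[1]-P[0];d=d if d[1]>0 else -d
    print("mid",(P[0]+P[1])/2,"len",np.linalg.norm(d),"yaw",np.degrees(np.arctan2(d[1],d[0])))
b=cv2.inRange(h,(100,120,60),(130,255,255));n,l,st,ce=cv2.connectedComponentsWithStats(b)
i=1+st[1:,4].argmax();print("blue",st[i],ce[i])
u=st[i,0]+st[i,2]/2;print("bottom edge z.178",atz(c,u,st[i,1]+st[i,3],.178),"lateral edges",atz(c,st[i,0],ce[i][1],.178),atz(c,st[i,0]+st[i,2],ce[i][1],.178))
print("tool",s["tool_pos"],"yaw",np.degrees(np.arctan2(R[1,1],R[0,1])),s["wrist_force"])
T=np.array(c["camera_from_world"]);print("cam",-T[:3,:3].T@T[:3,3],T[2,:3])
E
python3 m.py; python3 -c "
from h import *
c=cams.camera('top');c=cams.camera('wrist');print('dish',atz(c,107/1.4,285/1.4,.012))"
```

```text
[240 188   4  30 108] [241.5463 203.4167] [ 0.515  -0.0296  0.1595]
[311 188   8  31 171] [314.9006 202.3918] [0.5322 0.0264 0.1595]
mid [ 0.5236 -0.0016  0.1595] len 0.05858013839665105 yaw 72.93233864697307
blue [ 248  171   62   67 3135] [278.4654 205.7553]
bottom edge z.178 [ 0.5454 -0.0079  0.178 ] lateral edges [ 0.5137 -0.0219  0.178 ] [0.5279 0.0221 0.178 ]
tool [0.5217 0.0014 0.299 ] yaw 72.06049184889116 [-0.2368  0.6559 -0.3697]
cam [0.4485 0.0251 0.4337] [ 0.288  -0.0933 -0.9531]
dish [ 0.48900824 -0.25195023  0.012     ]
```

Emit:
jog_arm([
  {"x":-0.0005,"y":-0.0006,"z":0.02,"roll":-0.3},
  {"x":-0.0015,"y":-0.0016,"z":0.045,"roll":-0.6},
  {"x":-0.0015,"y":-0.0016,"z":0.07,"roll":-0.6},
  {"x":-0.0015,"y":-0.0016,"z":0.085,"roll":-0.6},
  {"x":-0.0015,"y":-0.0016,"z":0.085,"roll":-0.6},
])

```text
time: 2.37
tool_pos: [0.5204, -0.0002, 0.2111]
tool_rot: [[-0.955, 0.297, -0.007], [0.297, 0.955, 0.0], [0.007, -0.002, -1.0]]
wrist_force: [-0.8, -0.2, 0.8]
width: 0.0855
grasp_force: 0.0
```

Emit:
jog_arm([
  {"x":0,"y":0,"z":0,"roll":0},
  {"x":0,"y":0,"z":0,"roll":0},
  {"x":0,"y":0,"z":0,"roll":0},
])

```text
time: 2.62
tool_pos: [0.5245, -0.0009, 0.2159]
tool_rot: [[-0.955, 0.298, 0.003], [0.298, 0.955, -0.0], [-0.003, 0.001, -1.0]]
wrist_force: [-0.2, -0.9, -0.0]
width: 0.0852
grasp_force: 0.0
```

```bash
python3 m.py; python3 -c "
from h import *
snap('wrist','w3.png',None,1.4)"
```

```text
[225 214  14  45 295] [229.5288 233.8271] [ 0.5131 -0.0281  0.1595]
[323 215  14  46 377] [330.0451 236.3448] [0.5317 0.0264 0.1595]
mid [ 0.5224 -0.0009  0.1595] len 0.05759767512626924 yaw 71.14414565620575
blue [ 236  177   89  112 6775] [279.1892 239.3849]
bottom edge z.178 [ 0.5456 -0.0077  0.178 ] lateral edges [ 0.5109 -0.0211  0.178 ] [0.5247 0.023  0.178 ]
tool [ 0.5245 -0.0009  0.2159] yaw 72.6645337005395 [-0.1613 -0.8704 -0.042 ]
cam [0.4505 0.0221 0.3503] [ 0.293  -0.0907 -0.9518]
```

View pics/w3.png

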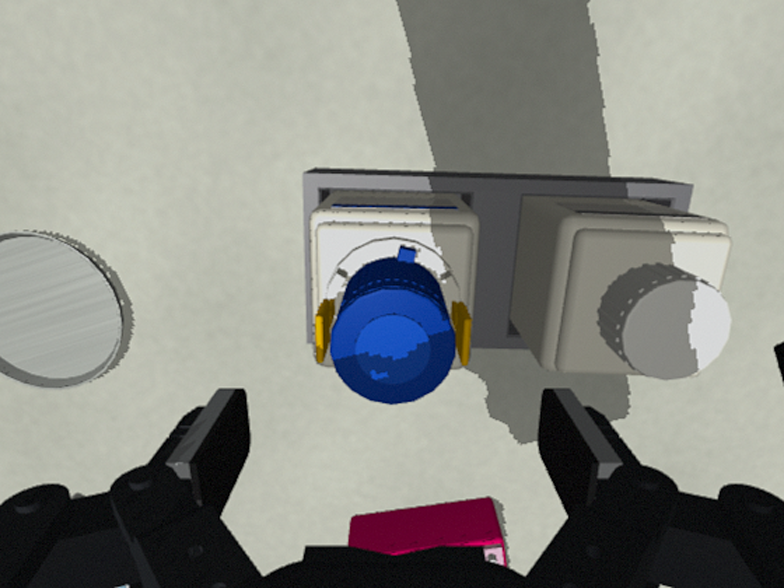

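The cap sits centred between the fingers: tabs at (325,333) and (463,333) around x≈393, so alignment is within about 1 mm and 1°. I'll descend to the grasp height.

Emit:
jog_arm([
  {"x":0,"y":0,"z":0.015,"roll":0.3},
  {"x":0,"y":0,"z":0.032,"roll":0.6},
  {"x":0,"y":0,"z":0.048,"roll":0.6},
  {"x":0,"y":0,"z":0.058,"roll":0.6},
  {"x":0,"y":0,"z":0.064,"roll":0.6},
])

```text
time: 3.13
tool_pos: [0.5231, -0.0013, 0.1496]
tool_rot: [[-0.951, 0.309, -0.001], [0.309, 0.951, -0.0], [0.001, -0.0, -1.0]]
wrist_force: [0.1, -0.3, -0.3]
width: 0.0854
grasp_force: 0.0
```

Emit:
jog_arm([
  {"x":0,"y":0,"z":0,"roll":0},
  {"x":0,"y":0,"z":0,"roll":0},
  {"x":0,"y":0,"z":0,"roll":0},
  {"x":0,"y":0,"z":0,"roll":0},
  {"x":0,"y":0,"z":0,"roll":0},
])

```text
time: 3.55
tool_pos: [0.5241, -0.0013, 0.1511]
tool_rot: [[-0.951, 0.309, 0.002], [0.309, 0.951, -0.0], [-0.001, 0.0, -1.0]]
wrist_force: [-0.6, -0.1, -0.5]
width: 0.0855
grasp_force: 0.0
```

```bash
python3 m.py; python3 -c "
from h import *
snap('wrist','w4.png',None,1.4)"
```

```text
[ 200  257   25   77 1074] [210.2933 292.9544] [ 0.5127 -0.0272  0.1595]
[ 338  258   25   78 1109] [351.3183 293.9865] [0.5305 0.0263 0.1595]
mid [ 0.5216 -0.0005  0.1595] len 0.05636634559285194 yaw 71.57754600400108
blue [  215   206   132   172 16475] [280.9486 299.8623]
bottom edge z.178 [ 0.5451 -0.008   0.178 ] lateral edges [ 0.5066 -0.0194  0.178 ] [0.5206 0.0237 0.178 ]
tool [ 0.5241 -0.0013  0.1511] yaw 72.02471000393474 [-0.5956 -0.0979 -0.4815]
cam [0.4506 0.0226 0.2856] [ 0.2907 -0.0939 -0.9522]
```

View pics/w4.png

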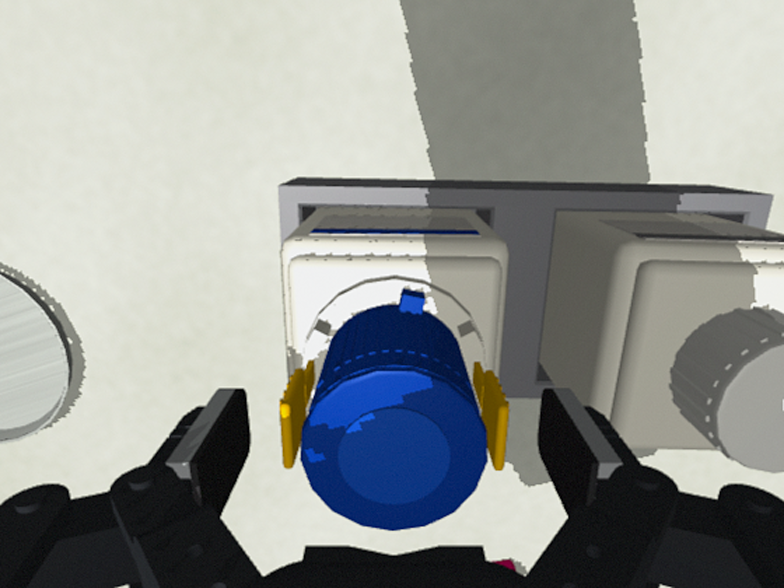

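The gap is even on both sides: tab faces at 281 and 507, pads at 247 and 540. I'll close in two stages.

Emit:
jog_arm([
  {"x":0.001,"y":0,"z":0,"roll":0},
  {"x":0.001,"y":0,"z":0,"roll":0},
  {"x":0.001,"y":0,"z":0,"roll":0},
  {"x":0.001,"y":0,"z":0,"roll":0},
  {"x":0.001,"y":0,"z":0,"roll":0},
], hand=-0.45, force=30)

```text
time: 4.07
tool_pos: [0.5225, -0.0009, 0.1503]
tool_rot: [[-0.951, 0.309, -0.0], [0.309, 0.951, -0.0], [0.0, -0.0, -1.0]]
wrist_force: [1.6, 0.8, -0.3]
width: 0.0621
grasp_force: 0.0
```

Emit:
jog_arm([
  {"x":0,"y":0,"z":0,"roll":0},
  {"x":0,"y":0,"z":0,"roll":0},
  {"x":0,"y":0,"z":0,"roll":0},
  {"x":0,"y":0,"z":0,"roll":0},
  {"x":0,"y":0,"z":0,"roll":0},
], hand=-0.25)

```text
time: 4.48
tool_pos: [0.5227, -0.0008, 0.1514]
tool_rot: [[-0.951, 0.309, 0.001], [0.309, 0.951, 0.0], [-0.001, 0.001, -1.0]]
wrist_force: [-2.1, 0.6, 7.2]
width: 0.0539
grasp_force: 11.0
```

Emit:
jog_arm([
  {"x":0,"y":0,"z":0,"roll":0},
  {"x":0,"y":0,"z":0,"roll":0},
  {"x":0,"y":0,"z":0,"roll":0},
  {"x":0,"y":0,"z":0,"roll":0},
  {"x":0,"y":0,"z":0,"roll":0},
], hand=0)

```text
time: 4.9
tool_pos: [0.5227, -0.0009, 0.1518]
tool_rot: [[-0.951, 0.309, 0.001], [0.309, 0.951, 0.0], [-0.001, 0.001, -1.0]]
wrist_force: [-2.0, 0.0, 8.3]
width: 0.0496
grasp_force: 33.6
```

```bash
python3 -c "
from h import *
s=robot.read_state();print(s['torque'],s['wrist_force'],s['width'],s['q'])"
```

```text
[ 0.12588324  0.59710437 -0.10374645] [-1.9828991   0.01072178  8.3213563 ] 0.04957700925460403 [-1.01514869e-01  1.76758143e+01 -1.76222291e+01  5.46221405e+01
  1.02554044e-02  1.78773508e+01]
```

Squeezed home: opening 49.6 mm, 34 N grip, small forces. I'll begin turning anticlockwise (negative roll).

Emit:
jog_arm([
  {"x":0,"y":0,"z":0,"roll":-1.5},
  {"x":0,"y":0,"z":0,"roll":-3},
  {"x":0,"y":0,"z":0,"roll":-4.5},
  {"x":0,"y":0,"z":0,"roll":-6},
  {"x":0,"y":0,"z":0,"roll":-7},
])

```text
time: 5.32
tool_pos: [0.5233, -0.0008, 0.1519]
tool_rot: [[-0.982, 0.189, 0.002], [0.189, 0.982, 0.0], [-0.002, 0.001, -1.0]]
wrist_force: [-2.3, 1.2, 9.4]
width: 0.0492
grasp_force: 33.5
```

```bash
cat > t.py <<'E'
from h import *
np.set_printoptions(precision=3,suppress=True)
s=robot.read_state();R=s["tool_rot"];print(s["time"],"tq",s['torque'],"F",s['wrist_force'],s['width'],s["grasp_force"],"q6",s['q'][5],"yaw",np.degrees(np.arctan2(R[1,1],R[0,1])),s["tool_pos"])
E
python3 t.py
```

```text
5.3167 tq [ 0.1    0.432 -0.059] F [-2.25   1.249  9.376] 0.049159837770566955 33.52697789669037 q6 10.81621040795703 yaw 79.08341866456529 [ 0.523 -0.001  0.152]
```

Emit:
jog_arm([
  {"x":0,"y":0,"z":0,"roll":-1.5},
  {"x":0,"y":0,"z":0,"roll":-3},
  {"x":0,"y":0,"z":0,"roll":-4.5},
  {"x":0,"y":0,"z":0,"roll":-6},
  {"x":0,"y":0,"z":0,"roll":-7},
])

```text
time: 5.73
tool_pos: [0.5233, -0.0007, 0.1519]
tool_rot: [[-0.998, 0.068, 0.002], [0.068, 0.998, 0.001], [-0.002, 0.001, -1.0]]
wrist_force: [-2.2, 1.1, 9.0]
width: 0.0491
grasp_force: 33.5
```

```bash
python3 t.py
```

```text
5.7333 tq [ 0.178  0.456 -0.063] F [-2.172  1.134  9.018] 0.0490671004292534 33.50865125656128 q6 3.818735668224006 yaw 86.08326071658246 [ 0.523 -0.001  0.152]
```

Emit:
jog_arm([
  {"x":0,"y":0,"z":0,"roll":-2},
  {"x":0,"y":0,"z":0,"roll":-4},
  {"x":0,"y":0,"z":0,"roll":-6},
  {"x":0,"y":0,"z":0,"roll":-8},
  {"x":0,"y":0,"z":0,"roll":-10},
])

```text
time: 6.15
tool_pos: [0.5233, -0.0007, 0.152]
tool_rot: [[-0.994, -0.107, 0.002], [-0.107, 0.994, 0.001], [-0.003, 0.0, -1.0]]
wrist_force: [-1.8, 0.3, 9.5]
width: 0.0494
grasp_force: 33.5
```

```bash
python3 t.py
```

```text
6.15 tq [ 0.165  0.418 -0.04 ] F [-1.818  0.35   9.49 ] 0.049375036349476695 33.47887694835663 q6 -6.2137683127091785 yaw 96.11779444513667 [ 0.523 -0.001  0.152]
```

Emit:
jog_arm([
  {"x":0,"y":0,"z":0,"roll":-2},
  {"x":0,"y":0,"z":0,"roll":-4},
  {"x":0,"y":0,"z":0,"roll":-6},
  {"x":0,"y":0,"z":0,"roll":-8},
  {"x":0,"y":0,"z":0,"roll":-10},
])

```text
time: 6.57
tool_pos: [0.5233, -0.0006, 0.152]
tool_rot: [[-0.961, -0.278, 0.002], [-0.278, 0.961, 0.001], [-0.003, 0.0, -1.0]]
wrist_force: [-0.9, 1.1, 9.7]
width: 0.0494
grasp_force: 33.5
```

```bash
python3 t.py
```

```text
6.5667 tq [ 0.14   0.491 -0.032] F [-0.924  1.066  9.668] 0.04940474387218104 33.45705807209015 q6 -16.214632066120547 yaw 106.12172849905129 [ 0.523 -0.001  0.152]
```

Emit:
jog_arm([
  {"x":0,"y":0,"z":0,"roll":-2},
  {"x":0,"y":0,"z":0,"roll":-4},
  {"x":0,"y":0,"z":0,"roll":-6},
  {"x":0,"y":0,"z":0,"roll":-8},
  {"x":0,"y":0,"z":0,"roll":-8},
])

```text
time: 6.98
tool_pos: [0.5233, -0.0006, 0.152]
tool_rot: [[-0.913, -0.408, 0.002], [-0.408, 0.913, 0.001], [-0.002, -0.0, -1.0]]
wrist_force: [-1.6, 0.8, 8.5]
width: 0.0491
grasp_force: 33.5
```

```bash
python3 t.py
```

```text
6.9833 tq [0.175 0.424 0.001] F [-1.576  0.842  8.487] 0.04910714308130387 33.451112508773804 q6 -24.19035187986938 yaw 114.09812414981737 [ 0.523 -0.001  0.152]
```

Emit:
jog_arm([
  {"x":0,"y":0,"z":0,"roll":-1},
  {"x":0,"y":0,"z":0,"roll":-2},
  {"x":0,"y":0,"z":0,"roll":-3},
  {"x":0,"y":0,"z":0,"roll":-4},
  {"x":0,"y":0,"z":0,"roll":-4},
])

```text
time: 7.4
tool_pos: [0.5233, -0.0007, 0.152]
tool_rot: [[-0.882, -0.47, 0.002], [-0.47, 0.882, 0.001], [-0.002, -0.001, -1.0]]
wrist_force: [-1.9, 1.4, 9.2]
width: 0.0493
grasp_force: 33.5
```

```bash
python3 t.py
```

```text
7.4 tq [ 0.137  0.49  -0.022] F [-1.869  1.413  9.207] 0.0492938100879768 33.46100091934204 q6 -28.15263478021233 yaw 118.05936382705181 [ 0.523 -0.001  0.152]
```

Emit:
jog_arm([
  {"x":0,"y":0,"z":0,"roll":-1},
  {"x":0,"y":0,"z":0,"roll":-2},
  {"x":0,"y":0,"z":0,"roll":-3},
  {"x":0,"y":0,"z":0,"roll":-3},
])

```text
time: 7.73
tool_pos: [0.5233, -0.0007, 0.152]
tool_rot: [[-0.857, -0.516, 0.002], [-0.516, 0.857, 0.001], [-0.002, -0.001, -1.0]]
wrist_force: [-1.9, 1.6, 8.8]
width: 0.0493
grasp_force: 33.5
```

```bash
python3 t.py
```

```text
7.7333 tq [ 0.16   0.474 -0.066] F [-1.876  1.634  8.779] 0.049252968942769385 33.45709562301636 q6 -31.152842212795857 yaw 121.05858066737724 [ 0.523 -0.001  0.152]
```

Emit:
jog_arm([
  {"x":0,"y":0,"z":0,"roll":-1},
  {"x":0,"y":0,"z":0,"roll":-2},
  {"x":0,"y":0,"z":0,"roll":-2},
])

```text
time: 7.98
tool_pos: [0.5233, -0.0007, 0.1519]
tool_rot: [[-0.838, -0.545, 0.002], [-0.545, 0.838, 0.001], [-0.002, -0.001, -1.0]]
wrist_force: [-2.0, 1.6, 8.8]
width: 0.0494
grasp_force: 33.5
```

```bash
python3 t.py
```

```text
7.9833 tq [ 0.119  0.48  -0.065] F [-1.991  1.622  8.799] 0.04941176260299427 33.45495164394379 q6 -33.15246296374871 yaw 123.0577257257631 [ 0.523 -0.001  0.152]
```

```bash
python3 -c "
from h import *
snap('wrist','w5.png',None,1.4)"
```

```text
(no output)
```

View pics/w5.png

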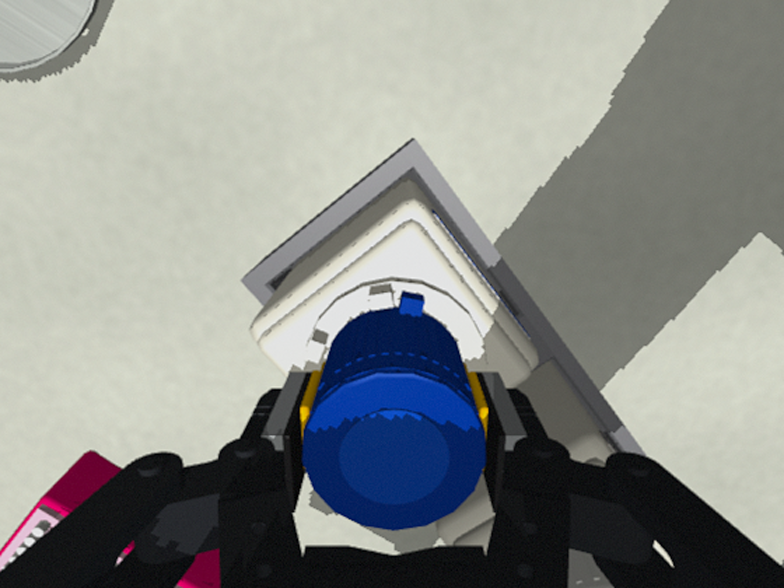

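The cap turned with the tool: its lug is still at (412,303). The collar's stop block at (381,291) is now only a few degrees from the lug. I'll continue in small steps.

Emit:
jog_arm([
  {"x":0,"y":0,"z":0,"roll":-1},
  {"x":0,"y":0,"z":0,"roll":-2},
  {"x":0,"y":0,"z":0,"roll":-2},
])

```text
time: 8.28
tool_pos: [0.5233, -0.0007, 0.152]
tool_rot: [[-0.819, -0.574, 0.002], [-0.574, 0.819, 0.001], [-0.002, -0.001, -1.0]]
wrist_force: [-2.5, -0.3, 8.3]
width: 0.0494
grasp_force: 33.5
```

```bash
python3 t.py
```

```text
8.2833 tq [ 0.162  0.372 -0.046] F [-2.546 -0.348  8.331] 0.04942984329607835 33.454885482788086 q6 -35.15092503183104 yaw 125.05578665825985 [ 0.523 -0.001  0.152]
```

Emit:
jog_arm([
  {"x":0,"y":0,"z":0,"roll":-1},
  {"x":0,"y":0,"z":0,"roll":-2},
  {"x":0,"y":0,"z":0,"roll":-2},
])

```text
time: 8.53
tool_pos: [0.5233, -0.0007, 0.152]
tool_rot: [[-0.798, -0.603, 0.002], [-0.603, 0.798, 0.001], [-0.002, -0.001, -1.0]]
wrist_force: [-2.0, 0.3, 9.6]
width: 0.0494
grasp_force: 33.5
```

```bash
python3 t.py
```

```text
8.5333 tq [0.165 0.453 0.012] F [-1.996  0.287  9.558] 0.049380018788260184 33.452609181404114 q6 -37.15173550815737 yaw 127.05656672242829 [ 0.523 -0.001  0.152]
```

Emit:
jog_arm([
  {"x":0,"y":0,"z":0,"roll":-1},
  {"x":0,"y":0,"z":0,"roll":-1.5},
  {"x":0,"y":0,"z":0,"roll":-1.5},
])

```text
time: 8.78
tool_pos: [0.5233, -0.0007, 0.1519]
tool_rot: [[-0.782, -0.623, 0.002], [-0.623, 0.782, 0.001], [-0.002, -0.001, -1.0]]
wrist_force: [-1.7, 0.3, 9.3]
width: 0.0493
grasp_force: 33.5
```

```bash
python3 t.py
```

```text
8.7833 tq [ 0.146  0.48  -0.108] F [-1.732  0.281  9.34 ] 0.04934591388502978 33.48683059215546 q6 -38.63283866478514 yaw 128.5362650581041 [ 0.523 -0.001  0.152]
```

Emit:
jog_arm([
  {"x":0,"y":0,"z":0,"roll":-1},
  {"x":0,"y":0,"z":0,"roll":-1.5},
  {"x":0,"y":0,"z":0,"roll":-1.5},
])

```text
time: 9.03
tool_pos: [0.5232, -0.0005, 0.152]
tool_rot: [[-0.766, -0.643, 0.002], [-0.643, 0.766, 0.001], [-0.002, -0.001, -1.0]]
wrist_force: [-1.7, 1.8, 9.1]
width: 0.0494
grasp_force: 33.6
```

```bash
python3 t.py
```

```text
9.0333 tq [ 0.227  0.476 -0.166] F [-1.738  1.771  9.142] 0.04937463254021529 33.56093466281891 q6 -40.11327779975057 yaw 130.02001608093522 [ 0.523 -0.001  0.152]
```

Emit:
jog_arm([
  {"x":0,"y":0,"z":0,"roll":-0.7},
  {"x":0,"y":0,"z":0,"roll":-1},
  {"x":0,"y":0,"z":0,"roll":-1},
])

```text
time: 9.28
tool_pos: [0.5234, -0.0006, 0.152]
tool_rot: [[-0.755, -0.656, 0.003], [-0.656, 0.755, 0.001], [-0.003, -0.001, -1.0]]
wrist_force: [-1.7, 0.5, 8.8]
width: 0.0494
grasp_force: 33.5
```

```bash
python3 t.py
```

```text
9.2833 tq [ 0.212  0.375 -0.166] F [-1.659  0.53   8.776] 0.04938214428206143 33.504855036735535 q6 -41.10204537877639 yaw 131.00535660921437 [ 0.523 -0.001  0.152]
```

Emit:
jog_arm([
  {"x":0,"y":0,"z":0,"roll":-0.7},
  {"x":0,"y":0,"z":0,"roll":-1.3},
  {"x":0,"y":0,"z":0,"roll":-1.3},
])

```text
time: 9.53
tool_pos: [0.5235, -0.0007, 0.152]
tool_rot: [[-0.739, -0.673, 0.003], [-0.673, 0.739, 0.001], [-0.003, -0.001, -1.0]]
wrist_force: [-1.5, 1.5, 9.0]
width: 0.049
grasp_force: 33.4
```

```bash
python3 t.py
```

```text
9.5333 tq [ 0.217  0.308 -0.273] F [-1.547  1.531  8.995] 0.049028692910924855 33.41370642185211 q6 -42.41298033871046 yaw 132.31356818046604 [ 0.524 -0.001  0.152]
```

Emit:
jog_arm([
  {"x":0,"y":0,"z":0,"roll":-0.7},
  {"x":0,"y":0,"z":0,"roll":-1},
  {"x":0,"y":0,"z":0,"roll":-1},
])

```text
time: 9.78
tool_pos: [0.5236, -0.0006, 0.152]
tool_rot: [[-0.728, -0.685, 0.003], [-0.685, 0.728, 0.001], [-0.003, -0.001, -1.0]]
wrist_force: [-2.6, 0.5, 9.3]
width: 0.0495
grasp_force: 33.6
```

```bash
python3 t.py
```

```text
9.7833 tq [ 0.263  0.361 -0.524] F [-2.575  0.473  9.262] 0.04949375016096069 33.57441008090973 q6 -43.36239838398118 yaw 133.26126722609078 [ 0.524 -0.001  0.152]
```

The torque has climbed to -0.52 N m, so the cap is at its stop with the bottle against the well. I'll lift gently and watch the force.

Emit:
jog_arm([
  {"x":0,"y":0,"z":-0.001,"roll":0},
  {"x":0,"y":0,"z":-0.002,"roll":0},
  {"x":0,"y":0,"z":-0.003,"roll":0},
  {"x":0,"y":0,"z":-0.003,"roll":0},
])

```text
time: 10.12
tool_pos: [0.5232, -0.0003, 0.1539]
tool_rot: [[-0.727, -0.686, 0.002], [-0.686, 0.727, 0.001], [-0.002, 0.0, -1.0]]
wrist_force: [1.3, 3.4, 5.4]
width: 0.0494
grasp_force: 32.3
```

```bash
python3 t.py
```

```text
10.1167 tq [ 0.77  -0.074 -0.277] F [1.314 3.42  5.361] 0.0494495155787462 32.310980558395386 q6 -43.417005280802364 yaw 133.3325124867809 [ 0.523 -0.     0.154]
```

Emit:
jog_arm([
  {"x":0,"y":0,"z":-0.001,"roll":0},
  {"x":0,"y":0,"z":-0.002,"roll":0},
  {"x":0,"y":0,"z":-0.002,"roll":0},
])

```text
time: 10.37
tool_pos: [0.5228, -0.0007, 0.1552]
tool_rot: [[-0.727, -0.686, 0.0], [-0.686, 0.727, 0.001], [-0.001, 0.0, -1.0]]
wrist_force: [2.5, 4.0, 1.5]
width: 0.0492
grasp_force: 32.5
```

```bash
python3 t.py
```

```text
10.3667 tq [ 0.809 -0.338 -0.246] F [2.513 3.996 1.541] 0.04922112769470183 32.54691481590271 q6 -43.42894180929722 yaw 133.33595178954582 [ 0.523 -0.001  0.155]
```

Emit:
jog_arm([
  {"x":0,"y":0,"z":-0.001,"roll":0},
  {"x":0,"y":0,"z":-0.002,"roll":0},
  {"x":0,"y":0,"z":-0.003,"roll":0},
  {"x":0,"y":0,"z":-0.003,"roll":0},
])

```text
time: 10.7
tool_pos: [0.5217, -0.0013, 0.1577]
tool_rot: [[-0.728, -0.686, -0.002], [-0.686, 0.728, -0.001], [0.002, 0.001, -1.0]]
wrist_force: [2.2, 1.3, -4.1]
width: 0.0489
grasp_force: 32.2
```

```bash
python3 t.py; python3 -c "
from h import *
snap('wrist','w6.png',None,1.4)"
```

```text
10.7 tq [ 0.232 -0.266 -0.174] F [ 2.239  1.274 -4.139] 0.04894021071978756 32.2441166639328 q6 -43.434345725305086 yaw 133.31936462948372 [ 0.522 -0.001  0.158]
```

View pics/w6.png

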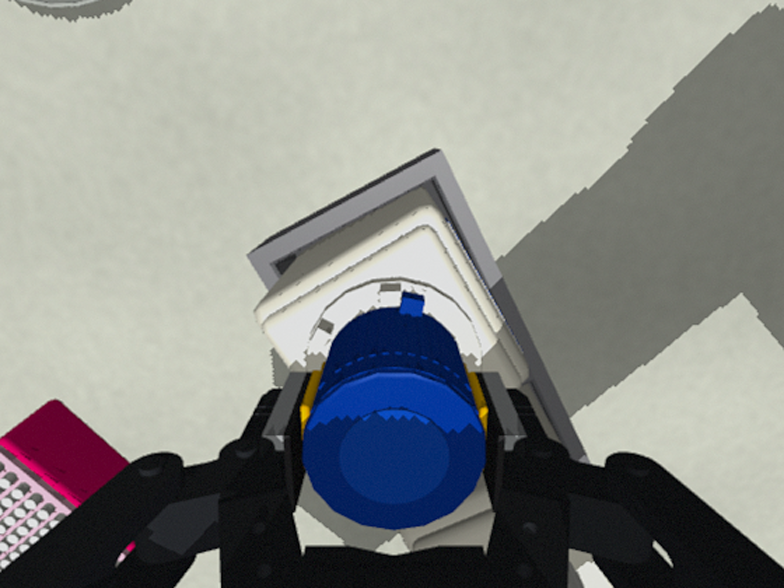

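The lug at (412,303) is now beside the block at (390,289). However, the collar's apparent size hasn't changed and there is a 4 N upward pull, so the bottle is rising with the cap. I'll go back down at once and turn further.

Emit:
jog_arm([
  {"x":0,"y":0,"z":0.002,"roll":0},
  {"x":0,"y":0,"z":0.004,"roll":0},
  {"x":0,"y":0,"z":0.006,"roll":0},
  {"x":0,"y":0,"z":0.008,"roll":0},
  {"x":0,"y":0,"z":0.008,"roll":0},
])

```text
time: 11.17
tool_pos: [0.5225, -0.0006, 0.1518]
tool_rot: [[-0.727, -0.686, 0.001], [-0.686, 0.727, 0.001], [-0.001, -0.0, -1.0]]
wrist_force: [-2.2, 3.6, 8.3]
width: 0.0491
grasp_force: 36.1
```

```bash
python3 t.py
```

```text
11.1667 tq [ 0.648  0.492 -0.254] F [-2.196  3.598  8.262] 0.049125667671612964 36.12730801105499 q6 -43.417931516554674 yaw 133.3252352150708 [ 0.522 -0.001  0.152]
```

Emit:
jog_arm([
  {"x":0,"y":0,"z":0,"roll":-0.5},
  {"x":0,"y":0,"z":0,"roll":-0.8},
  {"x":0,"y":0,"z":0,"roll":-0.8},
])

```text
time: 11.42
tool_pos: [0.5225, -0.0007, 0.1518]
tool_rot: [[-0.718, -0.696, 0.001], [-0.696, 0.718, 0.001], [-0.001, -0.0, -1.0]]
wrist_force: [-2.2, 2.8, 7.2]
width: 0.0492
grasp_force: 36.2
```

```bash
python3 t.py
```

```text
11.4167 tq [ 0.715  0.517 -0.56 ] F [-2.184  2.799  7.231] 0.04919786710952451 36.2445205450058 q6 -44.188811638804516 yaw 134.09061573436918 [ 0.522 -0.001  0.152]
```

Emit:
jog_arm([
  {"x":0,"y":0,"z":-0.001,"roll":-0.4},
  {"x":0,"y":0,"z":-0.001,"roll":-0.7},
  {"x":0,"y":0,"z":-0.001,"roll":-0.7},
])

```text
time: 11.67
tool_pos: [0.5224, -0.0007, 0.1518]
tool_rot: [[-0.71, -0.705, 0.0], [-0.705, 0.71, 0.001], [-0.001, 0.0, -1.0]]
wrist_force: [-1.8, 2.8, 5.0]
width: 0.0492
grasp_force: 35.7
```

```bash
python3 t.py
```

```text
11.6667 tq [ 0.75   0.334 -0.782] F [-1.825  2.807  5.   ] 0.04921843101395196 35.74987828731537 q6 -44.89102758399183 yaw 134.79188231275617 [ 0.522 -0.001  0.152]
```

Torque is -0.78 and firm, so the cap is at its stop. The earlier lift probably dragged the bottle by friction, because the cap was still torque-loaded against the stop. I'll ease the torque off, then lift in small steps, tracking the collar in the wrist images.

Emit:
jog_arm([
  {"x":0,"y":0,"z":0,"roll":0.5},
  {"x":0,"y":0,"z":0,"roll":1},
  {"x":0,"y":0,"z":0,"roll":1.3},
  {"x":0,"y":0,"z":0,"roll":1.3},
])

```text
time: 12.0
tool_pos: [0.5225, -0.0007, 0.1518]
tool_rot: [[-0.725, -0.689, 0.0], [-0.689, 0.725, 0.0], [-0.001, 0.0, -1.0]]
wrist_force: [-1.6, 2.8, 5.7]
width: 0.0498
grasp_force: 35.4
```

```bash
python3 t.py
cat > k.py <<'E'
# python3 k.py save NAME | cmp A : is the bottle where it was? tracks collar/rack features from A to now
import sys,pickle
from h import *
c=cams.camera("wrist")
pickle.dump({k:np.array(c[k]) for k in c},open(sys.argv[1]+".pkl","wb"))
if len(sys.argv)>2:
    a=pickle.load(open(sys.argv[2]+".pkl","rb"))
    g=lambda i:cv2.cvtColor(i,cv2.COLOR_RGB2GRAY)
    for nm,box,z in(("bottle",(200,150,340,262),.13),("rack",(0,100,560,262),.056)):
        m=np.zeros((420,560),np.uint8);m[box[1]:box[3],box[0]:box[2]]=255
        if nm=="rack":m[:,185:365]=0;m[95:150,240:365]=255
        else: m[205:,232:]=0;m[190:205,262:]=0
        p=cv2.goodFeaturesToTrack(g(a["pixels"]),40,.02,5,mask=m)
        q,ok,_=cv2.calcOpticalFlowPyrLK(g(a["pixels"]),g(c["pixels"]),p,None,winSize=(15,15))
        for i in range(len(p)):
            if ok[i]:
                e=proj(c,atz(a,*p[i,0],z));print(nm,p[i,0].astype(int),"moved",np.round(q[i,0]-p[i,0],1),"if still",np.round(np.array(e)-p[i,0],1))
E
python3 k.py A
```

```text
12.0 tq [ 0.673  0.411 -0.331] F [-1.583  2.791  5.734] 0.04982557772695823 35.41892230510712 q6 -43.64391205081137 yaw 133.5508525449514 [ 0.522 -0.001  0.152]
```

Emit:
jog_arm([
  {"x":0,"y":0,"z":-0.001,"roll":0},
  {"x":0,"y":0,"z":-0.002,"roll":0},
  {"x":0,"y":0,"z":-0.003,"roll":0},
  {"x":0,"y":0,"z":-0.004,"roll":0},
  {"x":0,"y":0,"z":-0.004,"roll":0},
])

```text
time: 12.47
tool_pos: [0.5224, -0.0008, 0.1552]
tool_rot: [[-0.725, -0.689, -0.0], [-0.689, 0.725, 0.0], [0.0, 0.001, -1.0]]
wrist_force: [-0.4, 4.1, 1.6]
width: 0.0493
grasp_force: 33.9
```

```bash
python3 t.py; python3 k.py B A
```

```text
12.4667 tq [ 0.802  0.101 -0.275] F [-0.381  4.057  1.565] 0.04931991119199793 33.923542499542236 q6 -43.63593684075287 yaw 133.54018249500962 [ 0.522 -0.001  0.155]
bottle [322 160] moved [-0.9 -1.1] if still [-0.9 -1. ]
bottle [226 239] moved [ 1.  -2.5] if still [ 1.  -2.4]
bottle [228 229] moved [ 1.1 -2.3] if still [ 1.  -2.2]
bottle [217 256] moved [ 2.4 -0. ] if still [ 1.2 -2.6]
bottle [209 261] moved [ 1.7 -0.8] if still [ 1.3 -2.7]
bottle [224 255] moved [-1.1  0.1] if still [ 1.1 -2.6]
bottle [320 180] moved [-0.8 -1.4] if still [-0.8 -1.3]
bottle [284 171] moved [ 0.2 -1.3] if still [-0.1 -1.2]
bottle [230 255] moved [ 0.1 -0.1] if still [ 1.  -2.6]
bottle [330 175] moved [-1.8 -2.8] if still [-1.  -1.3]
bottle [209 182] moved [ 0.7 -0.6] if still [ 1.4 -1.3]
bottle [317 158] moved [-0.9 -1.1] if still [-0.8 -0.9]
bottle [246 194] moved [ 0.7 -1.6] if still [ 0.7 -1.6]
bottle [300 162] moved [-0.5 -0.8] if still [-0.4 -1. ]
bottle [326 168] moved [-1.9 -3. ] if still [-0.9 -1.1]
bottle [219 247] moved [-0.1  0.3] if still [ 1.2 -2.5]
bottle [231 224] moved [ 1.2 -2.4] if 
[... 2757 characters left out ...]
ack [536 217] moved [-0.6 -2.5] if still [-3.4 -1.4]
rack [549 237] moved [-2.9 -3.2] if still [-3.5 -1.6]
rack [490 241] moved [-5.  1.] if still [-2.7 -1.6]
rack [541 222] moved [-1.1 -3. ] if still [-3.5 -1.4]
rack [509 228] moved [-3.3 -0.5] if still [-3.  -1.5]
rack [301 132] moved [-0.4 -0.2] if still [-0.3 -0.2]
rack [494 237] moved [-2.5 -1.1] if still [-2.8 -1.6]
rack [375 254] moved [-1.7 -2.6] if still [-1.2 -1.7]
rack [546 233] moved [-1.5 -0.6] if still [-3.5 -1.6]
rack [526 216] moved [-1.7 -1.8] if still [-3.3 -1.4]
rack [554 242] moved [-10.5 -11.8] if still [-3.6 -1.7]
rack [513 224] moved [-2.8 -0.9] if still [-3.1 -1.5]
rack [286 117] moved [-0.1  0. ] if still [-0.1  0. ]
```

The collar hasn't moved, so the bottle stays seated through a 3.4 mm rise. I'll continue, with a summary measure.

Run:
```python
s=open("k.py").read()
i=s.index("    for nm,box")
s=s[:i]+'''    def trk(box,still):
        m=np.zeros((420,560),np.uint8);m[box[1]:box[3],box[0]:box[2]]=255
        p=cv2.goodFeaturesToTrack(g(a["pixels"]),25,.02,4,mask=m)
        q,ok,_=cv2.calcOpticalFlowPyrLK(g(a["pixels"]),g(c["pixels"]),p,None,winSize=(15,15))
        e=np.array([np.array(proj(c,atz(a,*x[0],.13)))-x[0] for x in p])
        print(box,len(p),"moved",np.round(np.median((q-p)[:,0],0),1),"if bottle still",np.round(np.median(e,0),1))
    trk((245,188,280,200),1);trk((310,155,326,190),1);trk((283,200,306,225),0)
'''
open("k.py","w").write(s)
```

Emit:
jog_arm([
  {"x":0,"y":0,"z":-0.001,"roll":0},
  {"x":0,"y":0,"z":-0.002,"roll":0},
  {"x":0,"y":0,"z":-0.003,"roll":0},
  {"x":0,"y":0,"z":-0.003,"roll":0},
])

```text
time: 12.85
tool_pos: [0.5221, -0.0013, 0.1578]
tool_rot: [[-0.725, -0.689, -0.001], [-0.689, 0.725, -0.001], [0.002, 0.0, -1.0]]
wrist_force: [0.6, 1.5, -5.5]
width: 0.0493
grasp_force: 32.6
```

```bash
python3 t.py; python3 k.py C A
```

```text
12.85 tq [ 0.337 -0.031 -0.251] F [ 0.63   1.493 -5.49 ] 0.0493020375205876 32.622660398483276 q6 -43.63723967711004 yaw 133.52131479701436 [ 0.522 -0.001  0.158]
(245, 188, 280, 200) 4 moved [ 3.4 -3.9] if bottle still [ 1.3 -1.6]
(310, 155, 326, 190) 8 moved [-1.2 -1.3] if bottle still [-1.1 -0.9]
(283, 200, 306, 225) 8 moved [-0.4 -1.4] if bottle still [-0.1 -2.3]
```

Run:
```python
import pickle,cv2,numpy as np
I=[]
for n in "AC":
    a=pickle.load(open(n+".pkl","rb"));im=a["pixels"][:,:,::-1].copy()
    h=cv2.cvtColor(im,cv2.COLOR_BGR2HSV);b=cv2.inRange(h,(100,120,40),(130,255,255));b[:190]=0;b[:,:200]=0;b[:,360:]=0
    rows=np.where(b.any(1))[0];r=rows[0];print(n,"lug top row",r,[(x,np.where(b[x])[0][[0,-1]].tolist()) for x in range(r,r+24,4)],"bottom",rows[-1])
    I.append(cv2.resize(im[110:300,190:370],None,fx=2.2,fy=2.2,interpolation=cv2.INTER_CUBIC))
cv2.imwrite("pics/ac.png",np.hstack(I))
```

```text
A lug top row 207 [(207, [350, 350]), (211, [288, 301]), (215, [288, 302]), (219, [288, 301]), (223, [262, 301]), (227, [254, 308])] bottom 378Traceback (most recent call last):
  File "<stdin>", line 6, in <module>
IndexError: index 0 is out of bounds for axis 0 with size 0
```

Run:
```python
import pickle,cv2,numpy as np
I=[]
for n in "ABC":
    a=pickle.load(open(n+".pkl","rb"));im=a["pixels"][:,:,::-1].copy()
    h=cv2.cvtColor(im,cv2.COLOR_BGR2HSV);b=cv2.inRange(h,(100,120,40),(130,255,255))
    l=b[200:222,280:310];print(n,[(int(x+200),(np.where(r)[0][[0,-1]]+280).tolist()) for x,r in enumerate(l) if r.sum()>5*255][::4],"bottom",np.where(b[300:,280:].any(1))[0][-1]+300)
    I.append(cv2.resize(im[110:300,190:370],None,fx=2.2,fy=2.2,interpolation=cv2.INTER_CUBIC))
cv2.imwrite("pics/ac.png",np.hstack([I[0],I[2]]))
```

```text
A [(210, [288, 296]), (214, [288, 302]), (218, [288, 302])] bottom 378
B [(210, [288, 297]), (214, [288, 302]), (218, [287, 302])] bottom 378
C [(210, [288, 297]), (214, [287, 302]), (218, [286, 301])] bottom 377
```

View pics/ac.png

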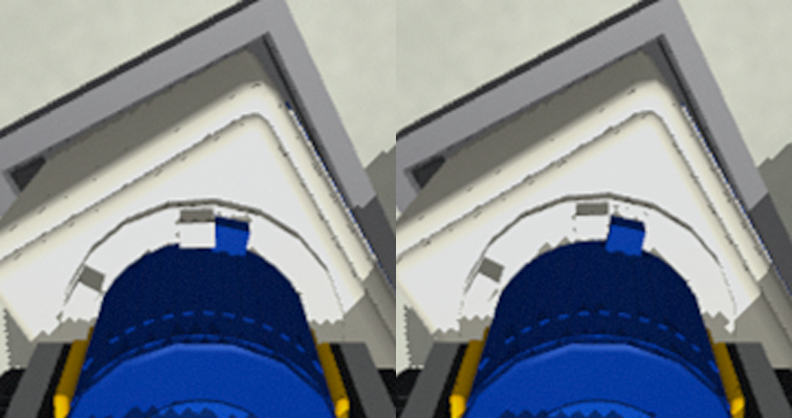

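In A the lug touches the block, which is the hard stop. In C the cap has risen clear with a shadow under the lug at (630,210), and the collar is shifted just as it would be if the bottle stayed put. I'll continue lifting carefully.

Emit:
jog_arm([
  {"x":0,"y":0,"z":-0.001,"roll":0},
  {"x":0,"y":0,"z":-0.002,"roll":0},
  {"x":0,"y":0,"z":-0.002,"roll":0},
  {"x":0,"y":0,"z":-0.002,"roll":0},
])

```text
time: 13.23
tool_pos: [0.523, -0.001, 0.161]
tool_rot: [[-0.725, -0.689, 0.001], [-0.689, 0.725, -0.0], [-0.001, -0.001, -1.0]]
wrist_force: [-0.8, 1.3, -2.0]
width: 0.0497
grasp_force: 33.8
```

```bash
python3 t.py; python3 k.py D A;python3 k.py D C
```

```text
13.2333 tq [0.246 0.06  0.031] F [-0.811  1.294 -2.028] 0.04966743415475837 33.846861720085144 q6 -43.6491382934772 yaw 133.54632249360907 [ 0.523 -0.001  0.161]
(245, 188, 280, 200) 4 moved [ 2.6 -4.6] if bottle still [ 2.7 -5. ]
(310, 155, 326, 190) 8 moved [-0.6 -3.7] if bottle still [-0.6 -4. ]
(283, 200, 306, 225) 8 moved [-0.6 -0.4] if bottle still [ 0.7 -5.9]
(245, 188, 280, 200) 4 moved [ 0.1 -1.4] if bottle still [ 1.3 -3.6]
(310, 155, 326, 190) 10 moved [ 0.9 -2.2] if bottle still [ 0.4 -3.2]
(283, 200, 306, 225) 11 moved [-0.4 -0.5] if bottle still [ 0.7 -3.7]
```

The cap is free: torque is about 0, the bottle is unmoved and the lug stays with the tool. Now I'll lift straight up.

Emit:
jog_arm([
  {"x":0,"y":0,"z":-0.006,"roll":0},
  {"x":0,"y":0,"z":-0.014,"roll":0},
  {"x":0,"y":0,"z":-0.022,"roll":0},
  {"x":0,"y":0,"z":-0.03,"roll":0},
  {"x":0,"y":0,"z":-0.036,"roll":0},
])

```text
time: 13.75
tool_pos: [0.523, -0.0012, 0.198]
tool_rot: [[-0.725, -0.689, 0.002], [-0.689, 0.725, -0.001], [-0.001, -0.002, -1.0]]
wrist_force: [-0.6, -0.3, -0.8]
width: 0.0492
grasp_force: 33.9
```

Emit:
jog_arm([
  {"x":0,"y":0,"z":-0.01,"roll":0},
  {"x":0,"y":0,"z":-0.02,"roll":0},
  {"x":0,"y":0,"z":-0.03,"roll":0},
  {"x":0,"y":0,"z":-0.035,"roll":0},
  {"x":0,"y":0,"z":-0.035,"roll":0},
])

```text
time: 14.17
tool_pos: [0.5236, -0.001, 0.2331]
tool_rot: [[-0.725, -0.689, 0.003], [-0.689, 0.725, -0.0], [-0.002, -0.002, -1.0]]
wrist_force: [1.1, 0.9, -0.6]
width: 0.0493
grasp_force: 33.9
```

```bash
python3 t.py
python3 - <<'E'
from h import *
np.set_printoptions(precision=4,suppress=True)
# dish centre from top camera by ellipse fit
c=cams.camera("top");im=c["pixels"][225:275,325:377,::-1].copy()
g=cv2.resize(cv2.cvtColor(im,cv2.COLOR_BGR2GRAY),None,fx=4,fy=4,interpolation=cv2.INTER_CUBIC)
C=cv2.HoughCircles(g,cv2.HOUGH_GRADIENT,1.5,200,param1=80,param2=20,minRadius=50,maxRadius=90)
for x,y,r in C[0]: print(x/4+325,y/4+225,r/4,atz(c,x/4+325,y/4+225,.010))
s=robot.read_state();R=s["tool_rot"];d=np.array([.4893,-.257,.3])-s["tool_pos"];print(R.T@d)
E
```

```text
14.1667 tq [ 0.021  0.018 -0.026] F [ 1.131  0.912 -0.587] 0.04926658816451101 33.887134194374084 q6 -43.62798188201581 yaw 133.5254040206287 [ 0.524 -0.001  0.233]
350.3125 250.6875 15.3125 [ 0.4871 -0.2597  0.01  ]
[ 0.2007 -0.1625 -0.0679]
```

Emit:
jog_arm([
  {"x":0.015,"y":-0.012,"z":0,"roll":0},
  {"x":0.038,"y":-0.03,"z":0,"roll":0},
  {"x":0.062,"y":-0.05,"z":0,"roll":0},
  {"x":0.087,"y":-0.07,"z":0,"roll":0},
  {"x":0.11,"y":-0.09,"z":0,"roll":0},
])

```text
time: 14.63
tool_pos: [0.5038, -0.1431, 0.2306]
tool_rot: [[-0.725, -0.689, -0.001], [-0.689, 0.725, 0.0], [0.001, 0.001, -1.0]]
wrist_force: [-0.6, 0.0, -0.8]
width: 0.0493
grasp_force: 33.9
```

Emit:
jog_arm([
  {"x":0.024,"y":-0.02,"z":0.01,"roll":0},
  {"x":0.05,"y":-0.04,"z":0.03,"roll":0},
  {"x":0.075,"y":-0.058,"z":0.05,"roll":0},
  {"x":0.09,"y":-0.07,"z":0.065,"roll":0},
  {"x":0.0925,"y":-0.0722,"z":0.075,"roll":0},
])

```text
time: 15.05
tool_pos: [0.4856, -0.2607, 0.1538]
tool_rot: [[-0.728, -0.686, -0.003], [-0.686, 0.728, 0.0], [0.002, 0.002, -1.0]]
wrist_force: [0.4, 0.6, -0.1]
width: 0.0488
grasp_force: 33.9
```

Emit:
jog_arm([
  {"x":0,"y":0,"z":0,"roll":0},
  {"x":0,"y":0,"z":0,"roll":0},
  {"x":0,"y":0,"z":0,"roll":0},
])

```text
time: 15.3
tool_pos: [0.4879, -0.2571, 0.1568]
tool_rot: [[-0.724, -0.69, 0.0], [-0.69, 0.724, 0.0], [-0.001, -0.0, -1.0]]
wrist_force: [-0.6, 0.4, -0.6]
width: 0.0494
grasp_force: 33.9
```

```bash
python3 t.py
python3 - <<'E'
from h import *
np.set_printoptions(precision=4,suppress=True)
c=cams.camera("top")
for w in [c]:
    h=cv2.cvtColor(w["pixels"],cv2.COLOR_RGB2HSV);b=cv2.inRange(h,(105,130,60),(130,255,255));b[:,:320]=0;b[:,385:]=0
    n,l,s,ce=cv2.connectedComponentsWithStats(b);print(s,ce)
E
```

```text
15.3 tq [-0.012 -0.014  0.007] F [-0.566  0.443 -0.566] 0.0494102844457574 33.90107810497284 q6 -71.39853838553708 yaw 133.59815787216064 [ 0.488 -0.257  0.157]
[[     0      0    560    420 235200]] [[279.5 209.5]]
```

Emit:
jog_arm([
  {"x":0,"y":0,"z":0.02,"roll":0},
  {"x":0,"y":0,"z":0.045,"roll":0},
  {"x":0,"y":0,"z":0.075,"roll":0},
  {"x":0,"y":0,"z":0.1,"roll":0},
  {"x":0,"y":0,"z":0.115,"roll":0},
])

```text
time: 15.77
tool_pos: [0.4872, -0.2564, 0.04]
tool_rot: [[-0.724, -0.69, -0.001], [-0.69, 0.724, 0.001], [0.0, 0.001, -1.0]]
wrist_force: [0.3, 0.1, -1.5]
width: 0.0494
grasp_force: 33.9
```

Emit:
jog_arm([
  {"x":0,"y":0,"z":0.004,"roll":0},
  {"x":0,"y":0,"z":0.008,"roll":0},
  {"x":0,"y":0,"z":0.011,"roll":0},
  {"x":0,"y":0,"z":0.013,"roll":0},
  {"x":0,"y":0,"z":0.013,"roll":0},
])

```text
time: 16.18
tool_pos: [0.4883, -0.2582, 0.0292]
tool_rot: [[-0.725, -0.689, 0.002], [-0.689, 0.725, -0.001], [-0.001, -0.002, -1.0]]
wrist_force: [-0.3, 0.7, -0.9]
width: 0.0489
grasp_force: 33.9
```

Emit:
jog_arm([
  {"x":0,"y":0,"z":0.001,"roll":0},
  {"x":0,"y":0,"z":0.002,"roll":0},
  {"x":0,"y":0,"z":0.003,"roll":0},
  {"x":0,"y":0,"z":0.003,"roll":0},
])

```text
time: 16.52
tool_pos: [0.4877, -0.2583, 0.0257]
tool_rot: [[-0.725, -0.689, 0.001], [-0.689, 0.725, -0.0], [-0.0, -0.001, -1.0]]
wrist_force: [0.6, -0.5, 0.3]
width: 0.0492
grasp_force: 34.4
```

Emit:
jog_arm([
  {"x":0,"y":0,"z":0.0007,"roll":0},
  {"x":0,"y":0,"z":0.001,"roll":0},
  {"x":0,"y":0,"z":0.001,"roll":0},
])

```text
time: 16.77
tool_pos: [0.4878, -0.2582, 0.0256]
tool_rot: [[-0.725, -0.689, 0.001], [-0.689, 0.725, -0.001], [-0.0, -0.001, -1.0]]
wrist_force: [-1.2, 0.8, 9.5]
width: 0.0493
grasp_force: 36.8
```

Emit:
jog_arm([
  {"x":0,"y":0,"z":0,"roll":0},
  {"x":0,"y":0,"z":0,"roll":0},
])

```text
time: 16.93
tool_pos: [0.4878, -0.2582, 0.0256]
tool_rot: [[-0.725, -0.689, 0.001], [-0.689, 0.725, -0.001], [-0.0, -0.001, -1.0]]
wrist_force: [-2.0, 1.8, 9.1]
width: 0.0495
grasp_force: 36.8
```

Contact: 9 N down at z = 0.0256, so the cap is on the dish floor. I'll open gently, then retreat.

Emit:
jog_arm([
  {"x":0,"y":0,"z":-0.0008,"roll":0},
  {"x":0,"y":0,"z":-0.0008,"roll":0},
  {"x":0,"y":0,"z":-0.0008,"roll":0},
  {"x":0,"y":0,"z":-0.0008,"roll":0},
], hand=-0.3)

```text
time: 17.27
tool_pos: [0.4872, -0.2579, 0.0248]
tool_rot: [[-0.725, -0.689, -0.0], [-0.689, 0.725, 0.0], [0.0, 0.0, -1.0]]
wrist_force: [-0.1, -0.6, -1.4]
width: 0.0554
grasp_force: 9.0
```

Emit:
jog_arm([
  {"x":0,"y":0,"z":0,"roll":0},
  {"x":0,"y":0,"z":0,"roll":0},
  {"x":0,"y":0,"z":0,"roll":0},
  {"x":0,"y":0,"z":0,"roll":0},
  {"x":0,"y":0,"z":0,"roll":0},
], hand=-0.9)

```text
time: 17.68
tool_pos: [0.4875, -0.258, 0.0251]
tool_rot: [[-0.725, -0.689, 0.0], [-0.689, 0.725, -0.0], [-0.0, -0.0, -1.0]]
wrist_force: [0.2, -0.6, 0.3]
width: 0.0808
grasp_force: 0.0
```

Emit:
jog_arm([
  {"x":0,"y":0,"z":-0.01,"roll":0},
  {"x":0,"y":0,"z":-0.03,"roll":0},
  {"x":0,"y":0,"z":-0.06,"roll":0},
  {"x":0,"y":0,"z":-0.09,"roll":0},
  {"x":0,"y":0,"z":-0.12,"roll":0},
])

```text
time: 18.1
tool_pos: [0.487, -0.2578, 0.147]
tool_rot: [[-0.725, -0.689, -0.0], [-0.689, 0.725, 0.0], [0.0, 0.0, -1.0]]
wrist_force: [0.8, 0.3, -0.2]
width: 0.0811
grasp_force: 0.0
```

Emit:
jog_arm([
  {"x":0,"y":0,"z":-0.02,"roll":0},
  {"x":0,"y":0,"z":-0.04,"roll":0},
  {"x":0,"y":0,"z":-0.06,"roll":0},
  {"x":0,"y":0,"z":-0.06,"roll":0},
  {"x":0,"y":0,"z":-0.06,"roll":0},
])

```text
time: 18.52
tool_pos: [0.4883, -0.2585, 0.2069]
tool_rot: [[-0.725, -0.689, 0.003], [-0.689, 0.725, -0.002], [-0.001, -0.004, -1.0]]
wrist_force: [-0.4, -0.4, 0.2]
width: 0.0812
grasp_force: 0.0
```

```bash
python3 t.py
python3 - <<'E'
from h import *
np.set_printoptions(precision=4,suppress=True)
for n in("wrist","scene"):
    c=cams.camera(n);im=c["pixels"]
    h=cv2.cvtColor(im,cv2.COLOR_RGB2HSV);b=cv2.inRange(h,(105,130,50),(130,255,255))
    k,l,s,ce=cv2.connectedComponentsWithStats(b)
    for i in range(1,k):
        if s[i,4]>60: print(n,s[i],ce[i],atz(c,*ce[i],.04))
    print("expected cap mid",proj(c,np.array([.4878,-.2582,.027])),"top",proj(c,np.array([.4878,-.2582,.051])))
    g=cv2.cvtColor(im,cv2.COLOR_RGB2GRAY)
    if n=="wrist":
        e=cv2.Canny(g,60,150)
        for ex in cv2.findContours(e,cv2.RETR_LIST,cv2.CHAIN_APPROX_NONE)[0]:
            if len(ex)>120:
                E=cv2.fitEllipse(ex);print("ell",np.round(E[0]),np.round(E[1]),atz(c,*E[0],.012))
E
```

```text
18.5167 tq [ 0.047  0.077 -0.01 ] F [-0.443 -0.418  0.177] 0.0811540094221387 0.0 q6 -71.41837409252766 yaw 133.52487375401515 [ 0.488 -0.258  0.207]
wrist [   0    0  137  138 7616] [70.5734 68.7602] [ 0.5314 -0.4475  0.04  ]
wrist [ 256  152   56   68 2771] [283.1905 188.507 ] [ 0.4861 -0.2596  0.04  ]
expected cap mid (np.float64(282.9887560283366), np.float64(187.36469987884777)) top (np.float64(283.0354866494822), np.float64(194.2187020853931))
ell [520. 332.] [42. 83.] [0.4299 0.0401 0.012 ]
ell [501. 327.] [ 51. 126.] [0.44   0.0208 0.012 ]
ell [146. 312.] [17. 91.] [ 0.6898 -0.2668  0.012 ]
ell [285. 327.] [153. 264.] [ 0.6009 -0.1469  0.012 ]
ell [ 75. 292.] [ 96. 144.] [ 0.722  -0.3354  0.012 ]
ell [277. 234.] [15. 58.] [ 0.5292 -0.2272  0.012 ]
ell [ 85. 241.] [ 16. 134.] [ 0.6664 -0.3608  0.012 ]
ell [282. 188.] [63. 66.] [ 0.4914 -0.2557  0.012 ]
ell [280. 181.] [118. 120.] [ 0.4879 -0.2621  0.012 ]
ell [383. 178.] [141. 398.] [ 0.4192 -0.1946  0.012 ]
ell [74. 74.] [104. 133.] [ 0.5422 -0.456   0.012 ]
ell [124.  75.] [24. 25.] [ 0.5132 -0.4234  0.012 ]
ell [23. 33.] [46. 64.] [ 0.5442 -0.5046  0.012 ]
scene [125  98  33  17 293] [141.3857 106.0785] [ 0.3769 -0.7458  0.04  ]
scene [141 146  57  29 517] [170.1083 159.6035] [ 0.5469 -0.5083  0.04  ]
scene [234 164  13  12 127] [239.8976 169.685 ] [ 0.4792 -0.2637  0.04  ]
scene [416 240  13  12 120] [421.975  245.3583] [0.4915 0.3978 0.04  ]
expected cap mid (np.float64(240.40398227139866), np.float64(174.21581218055002)) top (np.float64(239.8936188987093), np.float64(170.20022419830724))
```

The cap is upright in the dish, about 4 mm from its centre, and the gripper is clear.

```bash
python3 -c "
from station import finish_job
print(finish_job())"
```

```text
the job is handed in; nothing more can be done
None
```

The blue cap is unlocked, off the bottle and flat in the steel dish, open side down and about 4 mm from the dish's centre; the bottle looked still seated when the cap came free, and the job is handed in, with no verdict shown (one early lift, made before the cap was free, was backed down after it pulled on the bottle).

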